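# Tuck the tray flap under its lip

### The arm

A 7-joint arm with a two-finger parallel gripper is mounted at the origin on the work surface. World frame = base frame: x ahead of the robot, y to its left, z up, the work surface at z = 0. Lengths are in m, angles in rad, forces in N, time in s.
With the tool pointing down it reaches from about 0.35 to 0.9 m from the base axis. Payload 8.1 kg.
Tool frame: the origin (TCP) lies on the centre line of the jaws, within the pads' length; the fingertips stand 11 mm ahead of it and the grasp point (between the pads) lies 8 mm behind it; z points along the fingers, y is the line along which they close (so a half turn about z gives the same grasp; the last joint's range is limited). The gripper opens to 85 mm and grips with 20 to 120 N. Pads are 22 mm wide; open, the fingers measure 114 mm over their backs; the gripper's body (76 mm by 85 mm) begins 54 mm behind the grasp point. The pads swing forward as they close: fully open they stand 13 mm farther back than shut.
Start: joints at [-1.368, 0.434, 0.025, 1.573, -0.012, 1.134, -0.075], TCP at [0.188, 0.596, 0.207] pointing down, gripper open.
Joint ranges: [-2.62, 2.62], [-0.44, 2.09], [-1.27, 1.32], [0.08, 2.57], [-1.32, 4.46], [0.12, 2], [-2.74, 2.74]. Speed limits (rad/s): [2.22, 2.22, 3.01, 3.01, 3.14, 3.14, 3.14].

### API

Orientations are given as a 3x3 rotation matrix whose columns are the frame's x, y, z axes.
In Python, from cell import sense, viewer, bot gives the robot as it stands.
- The arm moves only by the shell command python3 -m inch 'ROWS' [FORCE]. ROWS is JSON, one flat list of numbers, 5 for each row, row after row: the closure, from -1 (fully open) to 1 (shut), so that 0 is half open, then the shift along the tool's x, y, z in m, then the turn about the tool's z in rad. A call has 1 to 8 rows; each row is the pose to reach, as a shift and turn from the pose commanded when the call began, along the tool's axes at that moment; what a row does not reach only later rows make up. A row lasts 1/12 s, in which the tool goes at most 41.7 mm and 7.16 degrees, less where a joint would pass 70% of its speed; a pose out of reach is approached as far as the arm can. A call with a gripper value outside its range is refused whole. The fingers move at their own pace and stop on an object; FORCE is the grip in N (left out, the last holds). Time passes only in rows, so rows that repeat a pose let the fingers close. It gives the time, the measured TCP pose, the force, the opening and the grip force at its end, in the units of the state.
- sense(): the state, without advancing time (a new reading comes with each control period).
- viewer.read_camera(name): name is "scene" or "top"; returns (picture, depth): 480x640x3 uint8, blue, green, red; 480x640 float32, m along the optical axis (not along the pixel's ray), 0 where there is no reading.
- viewer.camera_info(name): a dict with "mtx" (3x3 intrinsics, pixels), "cam_to_world" (4x4, takes a point from camera to world coordinates). Camera axes: x right, y up, looking along -z (the intrinsics and any distortion apply to the point x, -y, -z); pixel columns grow to the right and rows downward; lengths in m; the calibration is good to about 2 mm. A picture is of the moment at which its call begins. camera_info takes no time and is no camera call.
- bot.close_job(): hands the job in; it is judged then, once.
The state is a dict: "clock": time; "joint_pos": joint angles; "qd": joint speeds; "joint_torque": joint torques, N m; "tool_pos": TCP position; "orientation": TCP orientation; "ft_force": force on the tool from outside, world axes, zero at the start; "torque": the same for the moment, N m; "width": opening from 0.0 (shut) to 1.0 (fully open); "gripper_force": force on a finger pad.
Only numpy, scipy, OpenCV 4.12 (cv2) and the standard library are available. Lean on these libraries where they do the work, as an engineer would, in place of code of your own. Each camera call takes 0.05 s, during which the arm holds its last target. There are 200 camera calls.

### The job

Close the cover flap of the top tray over the toothbrushes: push the open flap over with your fingertips until it lies flat, then, keeping it pressed down, push it along so that its tongue slides beneath the retaining lip, fully home, and stays shut when you let go. Be gentle and only push: do not lift, tip or shove the tray stack, and leave the toothbrushes and the things around it alone.

Things in the scene. Friction and masses are not known exactly. Their poses are not given: they have to be found in the camera images.
- stack: three nested trays of translucent red plastic on a black foot: one loose piece, 1.2 to 1.7 kg; slides or tips at about 7 N. Foot 180 x 230 x 8 mm; trays 150 (x) x 210 (y) mm; top rim 116 mm up. Origin: centre of the underside; x points from the flap's hinge to the lip, y along the hinge, z up. Cheeks at y = +-103.5 mm (4 mm thick, x -83 to -33, up to z = 128 mm) guide the hinge rod
- flap (a joint): angle of the cover flap, rad: 0 = closed, flat on the rim; 1.57 = upright; up to 2.05 = leaning back, away from the lip. Light springy hinge: left free it rests open anywhere about 1.4 to 2.05; pressed flat and let go it springs up unless its tongue is under the lip. Pressing it flat takes about 1 N at its middle
- flap_slide (a joint): slide of hinge and flap along the stack's +x to the lip, m: 0 = back, 0.020 = fully home (stop). Sticky: about 2 N moves it, it stays where left. With the flap flat the tongue's end is 5 mm short of the lip's flared mouth at 0, and 8 mm beneath the lip at 0.020. Folded down with the slide beyond about 5 mm, the tongue lands on top of the lip
- hinge (a point): middle of the flap's hinge axis, at stack x = -70 mm + flap_slide, y = 0, z = 120 mm; the axis runs along the stack's y. The flap is a 3 mm plate of red plastic centred on this axis: 190 mm wide (y) up to 100 mm from the axis, then a tongue 60 mm wide and 21 mm long
- lip (a point): the retaining lip, a bent steel clip (inverted L) on the rim opposite the hinge; this point is the lower front edge of its flat part, mid-width (stack x 63, z 124 mm). Lip 80 mm wide (y), flat part 16 mm deep, 3 mm thick, its underside 2.5 mm above the upper face of the flap lying flat; in front of it, towards the hinge, 7 mm of flared mouth bends up to about 131 mm
- tongue_edge (a point): middle of the flap's free edge, the end of the tongue, 121 mm from the hinge axis, at mid-thickness
- rib (a point): foot of the thumb rib on the flap's outer face (the upper one when closed), mid-width, on the rib's hinge-side flank, 68 mm from the hinge axis. The rib runs across the flap: 70 mm long (y), 6 mm wide, 6 mm proud. A fingertip pressed on the flap against this flank can push the flap to the lip
- brush0: toothbrush, 167 mm long, 12 mm wide, 16 mm high at the bristles, lying across the floor of the top tray (along the stack's y) under where the flap folds; origin on its underside near mid-length. Leave it alone
- brush1: toothbrush, 167 mm long, 12 mm wide, 16 mm high at the bristles, lying across the floor of the top tray (along the stack's y) under where the flap folds; origin on its underside near mid-length. Leave it alone
- brush2: toothbrush, 167 mm long, 12 mm wide, 16 mm high at the bristles, lying across the floor of the top tray (along the stack's y) under where the flap folds; origin on its underside near mid-length. Leave it alone
- tumbler: open steel tumbler, 72 mm across, 95 mm high, standing beside the stack; origin centre of underside. Leave it alone
- bottle: small white bottle, 48 mm across, 120 mm high, standing beside the stack; origin centre of underside. Leave it alone
- soap_dish: shallow dish 75 x 110 x 22 mm with a bar of soap; origin centre of underside. Leave it alone
- nail_brush: nail brush 40 x 85 x 34 mm lying bristles down; origin centre of underside. Leave it alone

How it is judged:
On the way, in this order (a step that is already met when the one before it is completed fails the run):
1. the flap is folded down flat, its tongue still short of the lip (value of joint flap below 0.08 rad and value of joint flap_slide below 0.0145 m), for 0.05 s.
2. the tongue is pushed fully home beneath the lip (value of joint flap below 0.06 rad and value of joint flap_slide above 0.016 m), for 0.2 s.
At the end, for the whole second after the job is handed in: flap lies shut by itself (hinge under 0.06 rad) with its tongue at least 3.5 mm beneath the lip (hinge slide over 16 of 20 mm), the stack upright, at rest and within 30 mm of where it stood (all of step 2 and z of tongue_edge in the frame of lip below 0 m and x of tongue_edge in the frame of lip above 0.0035 m and distance of stack from where it was at the start of the episode below 0.03 m and angle between stack's own z axis and vertical below 0.05 rad and linear speed of stack below 0.02 m/s); the robot touches nothing.
It fails at once if the tray stack is lifted, tipped or shoved (height (world z) of stack above 0.012 m or angle between stack's own z axis and vertical above 0.12 rad or distance of stack from where it was at the start of the episode above 0.035 m).
It fails at once if the stack or its flap is pressed hard (over 40 N) (contact force between the fingers and stack above 40 N).
It fails at once if a toothbrush is lifted or dragged out of its place (distance of any of brush0, brush1, brush2 from where it was at the start of the episode above 0.045 m or z of any of brush0, brush1, brush2 in the frame of stack above 0.105 m).
It fails at once if a thing standing around is disturbed (distance of any of tumbler, bottle, soap_dish, nail_brush from where it was at the start of the episode above 0.03 m).
It also fails if it takes over 45 s, if anything falls off the work surface, if the arm or the gripper's body presses on something with over 40 N, if the wrist force passes 120 N, or if a joint passes its speed limit or range.

## Working session

There is one attempt and no reset: what is moved stays moved. The work goes in short steps, Python scripts to look and compute and a shell command to move; the robot and the scene stay as the last step left them, time stands still between calls to the robot, and variables do not carry over. Pictures are saved under pics/ and viewed, at most 10 in all, crops included, and the job is handed in when it is done.

```bash
mkdir -p pics; ls; python3 - <<'E'
from cell import sense, viewer, bot
import cv2,numpy as np
s=sense();print({k:np.round(v,3).tolist() for k,v in s.items()})
for n in("scene","top"):
    i,d=viewer.read_camera(n);cv2.imwrite(f"pics/{n}0.png",i);np.save(f"pics/{n}0.npy",d)
    c=viewer.camera_info(n);print(n,np.round(c["mtx"],1).tolist(),np.round(c["cam_to_world"],3).tolist(),[k for k in c])
E
```

```text
pics
{'clock': 0.0, 'joint_pos': [-1.368, 0.435, 0.025, 1.574, -0.012, 1.134, -0.075], 'qd': [0.001, -0.001, 0.0, -0.002, -0.001, 0.0, -0.002], 'joint_torque': [-0.0, -67.046, 1.025, -31.622, 0.016, 0.012, 0.0], 'tool_pos': [0.188, 0.595, 0.206], 'orientation': [[-0.954, 0.301, -0.0], [0.301, 0.954, -0.002], [-0.0, -0.002, -1.0]], 'ft_force': [0.097, -0.047, 0.433], 'torque': [0.051, -0.039, 0.061], 'gripper_force': 0.0, 'width': 1.001}
scene [[509.4, 0.0, 326.5], [0.0, 509.4, 235.6], [0.0, 0.0, 1.0]] [[-0.815, -0.488, 0.313, 0.89], [0.579, -0.676, 0.456, 0.51], [-0.011, 0.553, 0.833, 0.929], [0.0, 0.0, 0.0, 1.0]] ['mtx', 'cam_to_world']
top [[546.6, 0.0, 318.2], [0.0, 546.6, 242.2], [0.0, 0.0, 1.0]] [[0.008, 0.996, -0.089, 0.499], [-1.0, 0.01, 0.017, 0.055], [0.018, 0.089, 0.996, 1.036], [0.0, 0.0, 0.0, 1.0]] ['mtx', 'cam_to_world']
```

View pics/scene0.png

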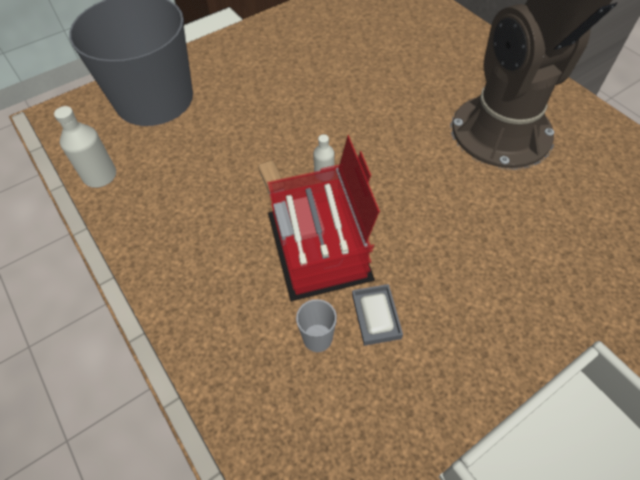

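View pics/top0.png

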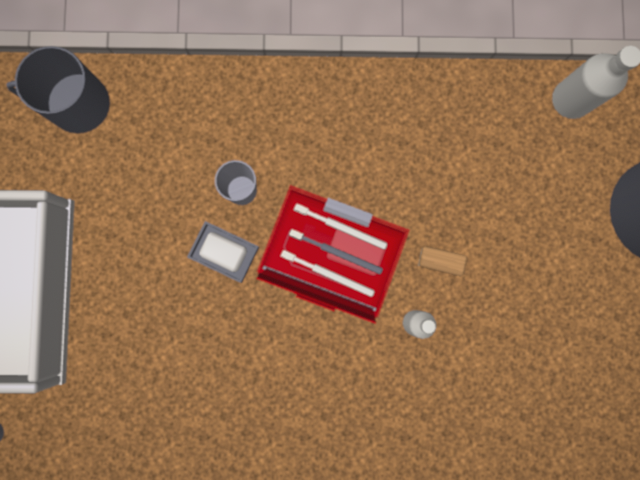

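The top view shows the hinge on the robot's side (edge roughly (259,278)–(376,320)) and the lip at (348,212), away from the robot. The flap leans back.

```bash
cat > h.py <<'E'
import cv2,numpy as np
from cell import sense, viewer
def ray(n,uv,z):
    c=viewer.camera_info(n);K=c["mtx"];T=np.array(c["cam_to_world"])
    p=np.linalg.inv(K)@np.array([uv[0],uv[1],1.]);d=T[:3,:3]@(p*[1,-1,-1])
    o=T[:3,3];return o+d*(z-o[2])/d[2]
def cloud(n,d):
    c=viewer.camera_info(n);K=c["mtx"];T=np.array(c["cam_to_world"])
    v,u=np.mgrid[:480,:640];P=np.stack([(u-K[0][2])/K[0][0]*d,-(v-K[1][2])/K[1][1]*d,-d],-1)
    return P@T[:3,:3].T+T[:3,3]
E
python3 - <<'E'
from h import *
i=cv2.imread("pics/top0.png");d=np.load("pics/top0.npy")
hsv=cv2.cvtColor(i,cv2.COLOR_BGR2HSV);print(hsv[212,348],hsv[215,300],hsv[300,318])
P=cloud("top",d)
# lip blob
m=np.zeros((480,640),bool);m[190:235,315:380]=1
g=m&(hsv[...,1]<70);n,l,st,ce=cv2.connectedComponentsWithStats(g.astype(np.uint8))
k=1+st[1:,4].argmax();q=l==k;c=cv2.minAreaRect(np.argwhere(q)[:,::-1].astype(np.float32));print("lip",st[k],c)
print("lip z",np.round(np.percentile(P[q][:,2],[5,50,95]),4))
b=cv2.boxPoints(c);B=np.array([ray("top",x,.127)for x in b]);print(np.round(B,4).tolist())
# red
red=((hsv[...,1]>150)&((hsv[...,0]<6)|(hsv[...,0]>172))&(hsv[...,2]>40)).astype(np.uint8)
red[:170]=0;red[340:]=0;red[:,:240]=0;red[:,430:]=0
cn=max(cv2.findContours(red,0,1)[0],key=cv2.contourArea)
ap=cv2.approxPolyDP(cv2.convexHull(cn),4,True)[:,0];print(ap.tolist())
print(np.round([ray("top",x,.116) for x in ap],4).tolist())
# flap from scene depth
s=cv2.imread("pics/scene0.png");ds=np.load("pics/scene0.npy");Q=cloud("scene",ds)
for uv in[(349,145),(343,175),(375,200),(372,235),(360,190),(368,180),(350,190)]:print("scene",uv,np.round(Q[uv[1],uv[0]],4))
for uv in[(317,302),(270,278),(365,312),(318,282),(261,270),(378,318)]:print("top",uv,np.round(P[uv[1],uv[0]],4))
v=np.hstack([cv2.resize(i[170:340,240:450],None,fx=2,fy=2,interpolation=2),cv2.resize(s[130:300,250:400],None,fx=2,fy=2,interpolation=2)])
cv2.imwrite("pics/crop0.png",v)
E
```

```text
[125  19 174] [177 246 179] [178 235 126]
lip [324 198  48  29 661] ((347.60272216796875, 211.7260284423828), (47.75278091430664, 13.8108549118042), 20.556045532226562)
lip z [0.1229 0.1274 0.1309]
[[0.6357, 0.0319, 0.127], [0.6578, 0.0239, 0.127], [0.6301, -0.0515, 0.127], [0.6082, -0.0433, 0.127]]
[[290, 186], [408, 230], [374, 323], [257, 279]]
[[0.6778, 0.0879, 0.116], [0.6043, -0.1134, 0.116], [0.4474, -0.0553, 0.116], [0.5191, 0.1412, 0.116]]
scene (349, 145) [ 0.465  -0.0282  0.2102]
scene (343, 175) [ 0.4827 -0.0216  0.1405]
scene (375, 200) [0.512  0.1103 0.2194]
scene (372, 235) [0.4627 0.0611 0.0055]
scene (360, 190) [0.5022 0.0568 0.186 ]
scene (368, 180) [0.4979 0.0717 0.2264]
scene (350, 190) [0.4976 0.0214 0.1468]
top (317, 302) [0.4838 0.0421 0.2349]
top (270, 278) [0.5191 0.1141 0.1928]
top (365, 312) [ 0.4678 -0.0338  0.1781]
top (318, 282) [0.5156 0.0382 0.0786]
top (261, 270) [0.5339 0.134  0.1241]
top (378, 318) [ 0.4502 -0.0767  0.0008]
```

View pics/crop0.png

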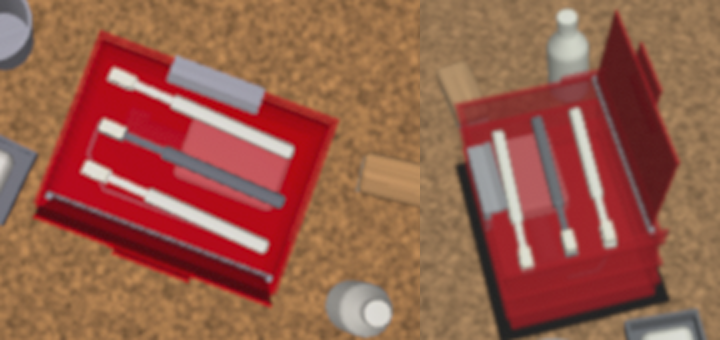

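The crop shows the hinge rod from about (262,267) to (375,309) in the top image, with the flap upright, leaning slightly back, and the rib on its outer side. The lip is clear.

```bash
cat >> h.py <<'E'
X=np.array([.9394,-.343,0]);Y=np.array([.343,.9394,0]);O=np.array([.570,.0132,0])
def st(p):
    r=np.asarray(p)-O;return np.array([r@X,r@Y,r[2]])*1000
def go(sx,sy,sz):
    "tool-axis shift to stack coords (mm) and turn to align"
    s=sense();R=np.array(s["orientation"]);t=O+X*sx/1e3+Y*sy/1e3+[0,0,sz/1e3]
    a=np.arctan2(-X[1],-X[0])-np.arctan2(R[1,0],R[0,0])
    return np.round(R.T@(t-s["tool_pos"]),4),round(-(a+np.pi)%(2*np.pi)-np.pi,3)
def rep():
    s=sense();print("t",round(s["clock"],2),"tcp",np.round(st(s["tool_pos"]),1),"F",np.round([s["ft_force"]@X,s["ft_force"]@Y,s["ft_force"][2]],2),"w",round(s["width"],2))
E
python3 - <<'E'
from h import *
P=cloud("top",np.load("pics/top0.npy"));Q=cloud("scene",np.load("pics/scene0.npy"))
for uv in[(264,268),(318,288),(374,309)]:print("rod",np.round(st(ray("top",uv,.122)),1),np.round(st(P[uv[1],uv[0]]),1))
for A in(P,Q):
    S=np.stack([(A-O)@X,(A-O)@Y,A[...,2]],-1)*1000
    m=(S[...,2]>145)&(S[...,2]<245)&(abs(S[...,1])<90)&(S[...,0]<-30)&(S[...,0]>-150)
    p=S[m];
    if len(p)<20:print(len(p));continue
    f=np.polyfit(p[:,2],p[:,0],1);print(len(p),"flap x at z120",np.polyval(f,120),"x@235",np.polyval(f,235),"std",np.std(p[:,0]-np.polyval(f,p[:,2])),"zmax",p[:,2].max())
print(go(-126,0,250));rep()
print("bottle top",np.round(ray("top",(421,325),.08),3))
E
```

```text
rod [-70.5  97.9 122. ] [-70.5  97.8 122.9]
rod [-70.    1.7 122. ] [-70.1   1.8 129. ]
rod [-69.9 -97.8 122. ] [-69.9 -97.9 121. ]
1456 flap x at z120 -67.6989273995158 x@235 -91.9162466864149 std 0.7254787274153706 zmax 242.61299260415248
1666 flap x at z120 -65.6011152970823 x@235 -89.25838656450134 std 0.79576305116785 zmax 242.29312666919301
(array([-0.4137, -0.4348, -0.0432]), np.float64(0.044))
t 0.1 tcp [-558.6  416.   206.1] F [-0.5   0.11 -0.27] w 1.0
bottle top [ 0.442 -0.142  0.08 ]
```

```bash
python3 -m inch '[1,0,0,-0.04,0, 1,-0.03,-0.03,-0.043,0.044, 1,-0.055,-0.055,-0.043,0.044, 1,-0.08,-0.08,-0.043,0.044, 1,-0.105,-0.11,-0.043,0.044, 1,-0.13,-0.14,-0.043,0.044, 1,-0.155,-0.165,-0.043,0.044, 1,-0.18,-0.19,-0.043,0.044]' 30; python3 -c "
from h import *
rep();print(go(-126,0,250))"
```

```text
clock: 0.77
tool_pos: [0.3029, 0.3585, 0.2496]
orientation: [[-0.939, 0.343, -0.0], [0.343, 0.939, -0.0], [0.0, -0.0, -1.0]]
ft_force: [1.6, 0.1, -0.9]
width: -0.001
gripper_force: 0.0
t 0.77 tcp [-369.4  232.8  249.6] F [ 1.49  0.63 -0.87] w -0.0
(array([-0.2433, -0.2328, -0.0003]), np.float64(0.0))
```

```bash
python3 -m inch '[1,-0.03,-0.028,0,0, 1,-0.06,-0.056,0,0, 1,-0.09,-0.085,0,0, 1,-0.12,-0.115,0,0, 1,-0.15,-0.145,0,0, 1,-0.18,-0.175,0,0, 1,-0.21,-0.205,0,0, 1,-0.243,-0.233,0,0]'; python3 -m inch '[1,0,0,0.015,0, 1,0,0,0.03,0, 1,0,0,0.045,0, 1,0,0,0.059,0, 1,0,0,0.059,0]'; python3 - <<'E'
from h import *
rep()
v=[]
for n in("top","scene"):
    i,d=viewer.read_camera(n);v.append(cv2.resize(i[120:360,230:450],None,fx=1.8,fy=1.8))
cv2.imwrite("pics/a1.png",np.hstack(v))
E
```

```text
clock: 1.43
tool_pos: [0.4485, 0.0603, 0.2499]
orientation: [[-0.939, 0.343, -0.0], [0.343, 0.939, 0.0], [0.0, 0.0, -1.0]]
ft_force: [1.6, 0.7, -0.1]
width: 0.002
gripper_force: 0.0
clock: 1.85
tool_pos: [0.4469, 0.0621, 0.1885]
orientation: [[-0.939, 0.343, -0.004], [0.343, 0.939, -0.001], [0.003, -0.003, -1.0]]
ft_force: [-0.6, 0.1, 0.6]
width: 0.003
gripper_force: 0.0
t 1.85 tcp [-132.4    3.7  188.5] F [-0.61 -0.07  0.62] w 0.0
```

View pics/a1.png

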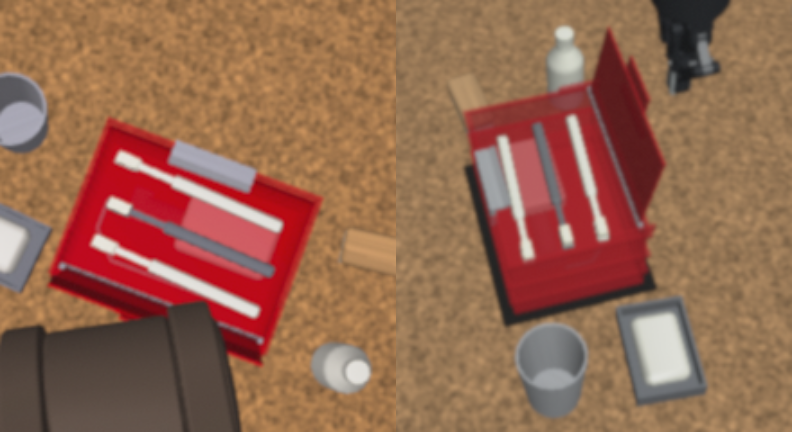

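The image shows the fingertips behind the middle of the flap, clear of it (scene crop about (685,80); flap at (630,120)).

```bash
python3 -m inch '[1,-0.01,-0.004,0,0, 1,-0.02,-0.004,0,0, 1,-0.03,-0.004,0,0, 1,-0.04,-0.004,0,0, 1,-0.04,-0.004,0,0, 1,-0.04,-0.004,0,0]'; python3 -c "
from h import *
rep()"
```

```text
clock: 2.45
tool_pos: [0.4855, 0.0448, 0.1908]
orientation: [[-0.939, 0.344, 0.0], [0.344, 0.939, -0.0], [-0.0, -0.0, -1.0]]
ft_force: [0.2, -0.0, 0.0]
width: 0.001
gripper_force: 0.0
t 2.45 tcp [-90.2   0.7 190.8] F [0.16 0.02 0.04] w 0.0
```

```bash
python3 -m inch '[1,-0.01,0,0.002,0, 1,-0.017,0,0.0025,0, 1,-0.024,0,0.0035,0, 1,-0.03,0,0.006,0, 1,-0.036,0,0.008,0, 1,-0.041,0,0.01,0, 1,-0.041,0,0.01,0]'; cat > look.py <<'E'
import sys
from h import *
rep();v=[]
for n in("top","scene"):
    i,d=viewer.read_camera(n);A=cloud(n,d);S=np.stack([(A-O)@X,(A-O)@Y,A[...,2]],-1)*1000
    h=cv2.cvtColor(i,cv2.COLOR_BGR2HSV);red=(h[...,1]>150)&((h[...,0]<6)|(h[...,0]>172))
    m=red&(S[...,2]>132)&(abs(S[...,1])<110)&(S[...,0]<70)&(S[...,0]>-120);p=S[m]
    if len(p)>30:
        f=np.polyfit(p[:,0],p[:,2],1);print(n,len(p),"angle",round(np.arctan(f[0]),3),"x@z120",round((120-f[1])/f[0],1),"xmax",p[:,0].max().round(1))
    v.append(cv2.resize(i[120:360,230:450],None,fx=1.8,fy=1.8))
cv2.imwrite(f"pics/{sys.argv[1]}.png",np.hstack(v))
E
python3 look.py b1
```

```text
clock: 3.03
tool_pos: [0.5242, 0.0305, 0.1803]
orientation: [[-0.939, 0.343, -0.0], [0.343, 0.939, -0.001], [0.0, -0.001, -1.0]]
ft_force: [0.3, 0.5, 0.1]
width: 0.001
gripper_force: 0.0
t 3.03 tcp [-49.    0.5 180.3] F [0.07 0.54 0.09] w 0.0
top 110 angle 1.381 x@z120 -74.0 xmax -7.0
scene 434 angle 1.207 x@z120 -71.0 xmax -25.6
```

View pics/b1.png

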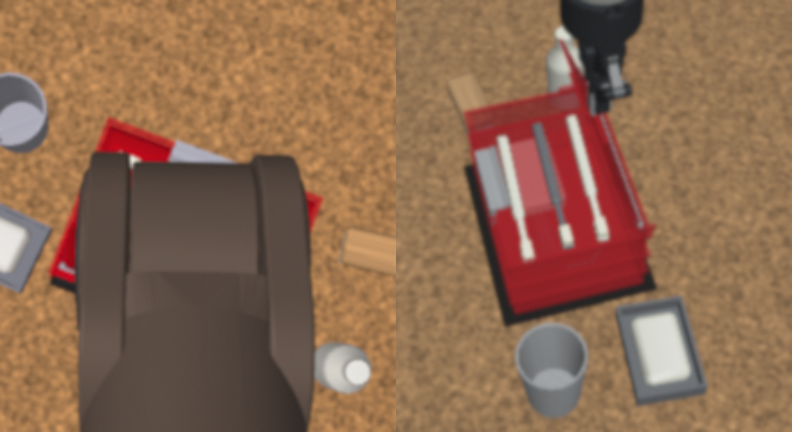

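The scene crop shows the flap almost edge-on near (575,70), with the fingers beside it at (605,100). I'll check the flap angle against the projected tip position.

```bash
python3 - <<'E'
from h import *
i,d=viewer.read_camera("scene");A=cloud("scene",d);S=np.stack([(A-O)@X,(A-O)@Y,A[...,2]],-1)*1000
h=cv2.cvtColor(i,cv2.COLOR_BGR2HSV);red=(h[...,1]>130)&((h[...,0]<8)|(h[...,0]>170))
m=red&(S[...,2]>132)&(abs(S[...,1])<110)&(S[...,0]<70)&(S[...,0]>-120);p=S[m]
for a in range(130,250,15):
    q=p[(p[:,2]>=a)&(p[:,2]<a+15)]
    if len(q):print(a,len(q),np.round(np.median(q,0),1),np.round(q.min(0)),np.round(q.max(0)))
g=(h[...,1]<90)&(h[...,2]<120)&(S[...,2]>140)&(S[...,2]<210)&(abs(S[...,1])<110);q=S[g];print("grip",len(q))
for a in range(140,210,10):
    r=q[(q[:,2]>=a)&(q[:,2]<a+10)]
    if len(r):print(a,len(r),np.round(np.percentile(r,[3,50,97],axis=0)).tolist())
E
```

```text
130 6 [-60.3  95.  141.9] [-63.  70. 133.] [-58.  96. 144.]
145 42 [-57.5  51.5 152.9] [-60. -90. 146.] [-54.  97. 160.]
160 43 [-52.2  60.7 167.5] [-55. -76. 160.] [-50.  96. 174.]
175 50 [-47.   56.6 183.8] [-50. -70. 176.] [-43.  96. 190.]
190 113 [-44.   23.  193.1] [-50. -68. 190.] [-39.  96. 205.]
205 127 [-35.6  46.7 214.7] [-45. -67. 205.] [-31.  96. 220.]
220 60 [-30.    5.4 231.9] [-39. -30. 220.] [-26.  31. 235.]
235 17 [-27.8   3.5 236.2] [-39. -25. 235.] [-27.  29. 238.]
grip 4
150 1 [[-58.0, -94.0, 153.0], [-58.0, -94.0, 153.0], [-58.0, -94.0, 153.0]]
200 3 [[-43.0, 7.0, 205.0], [-43.0, 7.0, 209.0], [-39.0, 7.0, 210.0]]
```

```bash
python3 - <<'E'
from h import *
i,d=viewer.read_camera("scene");A=cloud("scene",d);S=np.stack([(A-O)@X,(A-O)@Y,A[...,2]],-1)*1000
for v in range(150,188,4):print(v,[tuple(np.round(S[v,u]).astype(int).tolist()) for u in range(332,364,4)])
c=viewer.camera_info("scene");K=np.array(c["mtx"]);T=np.linalg.inv(np.array(c["cam_to_world"]))
for q in((-49,0,169),(-49,0,180),(-60,0,169)):
    w=O+X*q[0]/1e3+Y*q[1]/1e3+[0,0,q[2]/1e3];p=T[:3,:3]@w+T[:3,3];p=K@(p*[1,-1,-1]);print(q,p[:2]/p[2])
cv2.imwrite("pics/z.png",cv2.resize(i[110:210,290:390],None,fx=6,fy=6,interpolation=2))
E
```

```text
150 [(-32, -10, 279), (-31, 19, 309), (-38, 21, 309), (-40, 36, 324), (-46, 38, 324), (-52, 39, 323), (-59, 38, 320), (-169, -242, 0)]
154 [(-80, -179, 78), (-31, 20, 301), (-38, 18, 296), (-39, 38, 317), (-45, 42, 319), (-52, 40, 314), (-58, 42, 315), (-164, -229, 1)]
158 [(-79, -178, 66), (-33, 14, 283), (-39, 18, 286), (-40, 37, 305), (-44, 44, 311), (-51, 45, 311), (-152, -220, -1), (-161, -218, -2)]
162 [(-48, -66, 183), (-32, 15, 275), (-39, 17, 275), (-46, 17, 273), (-45, 41, 299), (-50, 48, 305), (-148, -207, 0), (-157, -204, 1)]
166 [(-40, -38, 204), (-64, -93, 137), (-39, 16, 263), (-47, 14, 259), (-44, 46, 294), (-49, 53, 301), (-58, 47, 291), (-62, 55, 299)]
170 [(-32, -8, 229), (-55, -60, 163), (-40, 16, 253), (-38, 46, 286), (-40, 59, 300), (-47, 59, 298), (-53, 61, 299), (-59, 62, 298)]
174 [(-28, 5, 233), (-45, -27, 192), (-36, 28, 257), (-37, 46, 277), (-39, 63, 295), (-46, 63, 293), (-137, -172, -1), (-145, -168, 1)]
178 [(-58, -102, 90), (-37, 0, 214), (-42, 8, 221), (-48, 15, 228), (-55, 15, 226), (-123, -159, 3), (-132, -158, 2), (-142, -157, -1)]
182 [(-57, -99, 80), (-30, 24, 233), (-43, 7, 209), (-48, 15, 216), (-111, -153, -1), (-120, -151, -1), (-129, -147, 0), (-137, -143, 2)]
186 [(-55, -90, 79), (-29, 30, 229), (-43, 7, 197), (-52, 2, 188), (-78, -53, 114), (-115, -135, 5), (-125, -135, 1), (-135, -135, -2)]
(-49, 0, 169) [341.89718065 191.92360219]
(-49, 0, 180) [341.98059127 188.27058976]
(-60, 0, 169) [347.45633041 190.68269716]
```

View pics/z.png

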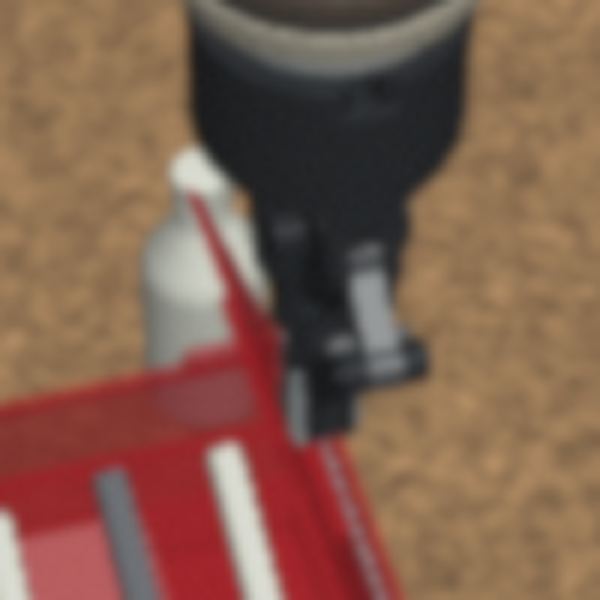

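```bash
python3 - <<'E'
from h import *
i,d=viewer.read_camera("scene");A=cloud("scene",d);S=np.stack([(A-O)@X,(A-O)@Y,A[...,2]],-1)*1000
for v in range(178,198,2):print(v,[(*np.round(S[v,u]).astype(int).tolist(),i[v,u].tolist()) for u in range(334,354,3)])
rep()
E
```

```text
178 [(-29, 16, 234, [40, 36, 147]), (-39, 0, 213, [63, 62, 91]), (-43, 6, 218, [94, 93, 90]), (-46, 16, 229, [37, 36, 34]), (-51, 16, 227, [41, 39, 37]), (-60, 7, 215, [83, 91, 98]), (-123, -161, 1, [82, 114, 144])]
180 [(-28, 20, 234, [41, 36, 151]), (-39, 0, 207, [63, 62, 114]), (-42, 9, 217, [95, 94, 91]), (-47, 13, 220, [41, 39, 37]), (-52, 14, 219, [43, 41, 42]), (-60, 7, 209, [84, 96, 108]), (-122, -155, 1, [88, 124, 156])]
182 [(-61, -97, 82, [41, 36, 152]), (-35, 15, 221, [55, 52, 134]), (-43, 8, 210, [100, 99, 104]), (-46, 14, 215, [51, 49, 70]), (-52, 14, 214, [50, 55, 100]), (-113, -152, 0, [82, 111, 139]), (-120, -151, -1, [85, 118, 150])]
184 [(-60, -92, 80, [43, 40, 150]), (-31, 26, 229, [41, 36, 142]), (-46, -2, 191, [67, 65, 135]), (-51, -1, 191, [72, 69, 139]), (-75, -56, 118, [59, 66, 151]), (-111, -146, 1, [89, 124, 162]), (-119, -145, -1, [86, 122, 154])]
186 [(-59, -89, 78, [43, 41, 149]), (-30, 31, 230, [38, 33, 142]), (-43, 6, 196, [36, 30, 137]), (-50, 4, 192, [65, 61, 152]), (-74, -53, 115, [72, 74, 148]), (-109, -138, 4, [80, 109, 152]), (-116, -138, 1, [85,
[... 499 characters left out ...]
, (131, 576, 929, [42, 36, 155]), (-35, 34, 215, [39, 34, 148]), (-46, 18, 192, [39, 33, 148]), (-50, 21, 194, [78, 75, 148]), (-75, -36, 116, [59, 67, 154]), (-113, -125, -4, [79, 108, 142])]
194 [(-52, -65, 82, [53, 50, 158]), (-59, -66, 78, [41, 36, 154]), (-34, 38, 215, [40, 33, 152]), (-43, 25, 195, [36, 30, 139]), (-49, 25, 194, [65, 61, 152]), (-74, -32, 114, [72, 74, 147]), (-109, -115, 2, [79, 107, 149])]
196 [(-52, -64, 77, [69, 69, 157]), (-58, -62, 77, [41, 36, 153]), (-63, -59, 79, [40, 34, 151]), (-39, 39, 207, [35, 30, 136]), (-49, 27, 189, [48, 43, 154]), (-73, -27, 115, [82, 81, 141]), (-108, -110, 0, [74, 97, 157])]
t 3.28 tcp [-50.1   0.8 180.9] F [-0.62 -0.35 -0.41] w 0.0
```

Depth places the flap at about 1.25 rad, so the fingertip seems to sit higher than the nominal tip. I'll back off and measure where the tip really is.

```bash
python3 -m inch '[1,0.012,0,0,0, 1,0.024,0,0,0, 1,0.036,0,0,0, 1,0.048,0,0,0, 1,0.06,0,0,0, 1,0.07,0,0,0, 1,0.07,0,0,0]'; python3 - <<'E'
from h import *
rep()
i,d=viewer.read_camera("scene");A=cloud("scene",d);S=np.stack([(A-O)@X,(A-O)@Y,A[...,2]],-1)*1000
s=st(sense()["tool_pos"])
m=(abs(S[...,0]-s[0])<25)&(abs(S[...,1]-s[1])<40)&(S[...,2]>120)&(S[...,2]<235)
h=cv2.cvtColor(i,cv2.COLOR_BGR2HSV);m&=~((h[...,1]>130)&((h[...,0]<8)|(h[...,0]>170)))
q=S[m]
for a in range(120,235,6):
    r=q[(q[:,2]>=a)&(q[:,2]<a+6)]
    if len(r):print(a,len(r),np.round(r.min(0)),np.round(r.max(0)))
red=((h[...,1]>130)&((h[...,0]<8)|(h[...,0]>170)))&(S[...,2]>132)&(S[...,0]<70)&(S[...,0]>-120)&(abs(S[...,1])<110);p=S[red]
f=np.polyfit(p[:,2],p[:,0],1);print("flap",np.pi/2-np.arctan(f[0]),np.polyval(f,120))
E
```

```text
clock: 3.87
tool_pos: [0.4554, 0.056, 0.1808]
orientation: [[-0.94, 0.341, -0.001], [0.341, 0.94, 0.001], [0.001, 0.0, -1.0]]
ft_force: [-0.3, 0.4, 0.7]
width: -0.001
gripper_force: 0.0
t 3.87 tcp [-122.4    0.9  180.8] F [-0.37  0.29  0.73] w -0.0
198 1 [-126.    6.  203.] [-126.    6.  203.]
204 5 [-115.    2.  206.] [-111.    9.  210.]
210 20 [-133.   -6.  210.] [-111.   14.  216.]
216 28 [-128.   -5.  216.] [-110.   15.  222.]
222 27 [-127.   -0.  222.] [-111.   17.  228.]
228 23 [-129.   -2.  228.] [-110.   17.  234.]
234 3 [-113.    5.  234.] [-110.    9.  235.]
flap 1.2316937238753853 -70.25518672565835
```

```bash
python3 - <<'E'
from h import *
i,d=viewer.read_camera("scene")
c=viewer.camera_info("scene");K=np.array(c["mtx"]);T=np.linalg.inv(np.array(c["cam_to_world"]))
s=st(sense()["tool_pos"]);v=cv2.resize(i[100:200,320:420],None,fx=6,fy=6,interpolation=2)
for z,col in((170,(0,255,0)),(181,(255,255,0)),(205,(255,0,255))):
    w=O+X*s[0]/1e3+Y*s[1]/1e3+[0,0,z/1e3];p=T[:3,:3]@w+T[:3,3];p=K@(p*[1,-1,-1]);p=p[:2]/p[2];print(z,p)
    cv2.circle(v,tuple(int(k) for k in (p-[320,100])*6),3,col,-1)
cv2.imwrite("pics/z2.png",v)
E
```

```text
170 [377.7093846  184.06850296]
181 [378.13202444 180.37247562]
205 [379.08258821 172.05970111]
```

View pics/z2.png

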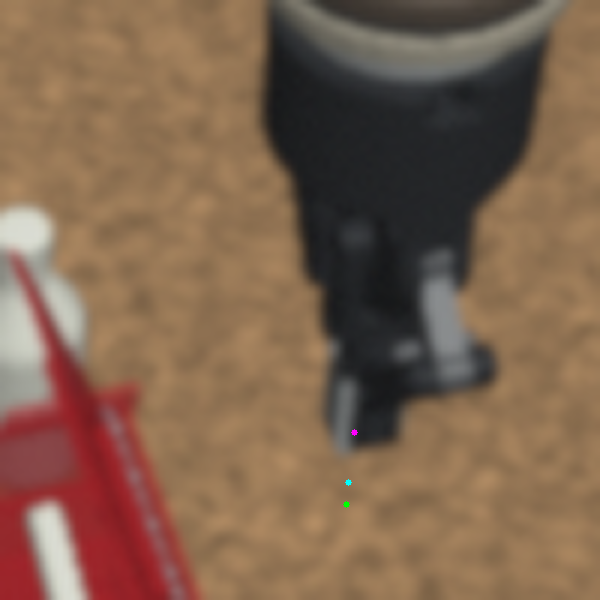

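The picture shows the real fingertips near full-image (377,175), so the tip is at z ≈ 197 mm, about 17 mm above the TCP reading. I'll use that empirical offset and lower accordingly.

```bash
python3 -m inch '[1,0,0,0.01,0, 1,0,0,0.02,0, 1,-0.014,0,0.02,0, 1,-0.028,0,0.02,0, 1,-0.038,0,0.021,0, 1,-0.048,0,0.021,0, 1,-0.057,0,0.022,0, 1,-0.057,0,0.022,0]'; python3 look.py c1; python3 - <<'E'
import cv2
v=cv2.imread("pics/c1.png");cv2.imwrite("pics/c1z.png",cv2.resize(v[0:200,500:700],None,fx=3,fy=3))
E
```

```text
clock: 4.63
tool_pos: [0.5129, 0.0346, 0.1587]
orientation: [[-0.939, 0.344, 0.001], [0.344, 0.939, -0.001], [-0.001, -0.0, -1.0]]
ft_force: [0.7, -0.7, -0.3]
width: 0.001
gripper_force: 0.0
t 4.63 tcp [-61.    0.5 158.7] F [ 0.92 -0.37 -0.34] w 0.0
top 77 angle 1.175 x@z120 -179.3 xmax -5.3
scene 592 angle 1.178 x@z120 -72.1 xmax -22.9
```

View pics/c1z.png

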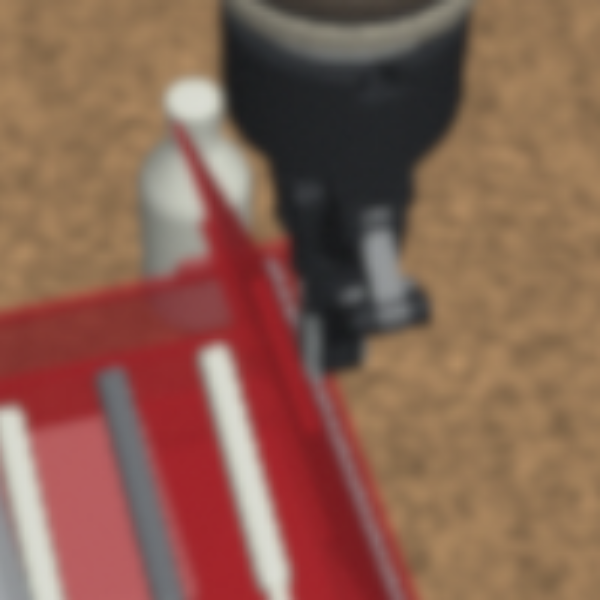

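The finger now presses the flap (≈1.2 rad) hinge-side of the rib, with its tip at zoom (335,370). I'll keep folding along the arc.

```bash
python3 -m inch '[1,-0.006,0,0.003,0, 1,-0.012,0,0.006,0, 1,-0.018,0,0.0105,0, 1,-0.023,0,0.015,0, 1,-0.028,0,0.021,0, 1,-0.032,0,0.027,0, 1,-0.032,0,0.027,0]'; python3 look.py d1
```

```text
clock: 5.32
tool_pos: [0.5414, 0.024, 0.1304]
orientation: [[-0.939, 0.343, -0.001], [0.343, 0.939, -0.001], [0.001, -0.001, -1.0]]
ft_force: [-0.6, 0.4, 0.5]
width: 0.001
gripper_force: 0.1
t 5.32 tcp [-30.5   0.4 130.4] F [-0.68  0.16  0.49] w 0.0
top 398 angle -0.135 x@z120 616.8 xmax 11.7
scene 2227 angle 0.636 x@z120 -72.1 xmax 30.8
```

```bash
python3 -m inch '[1,-0.003,0,0.004,0, 1,-0.006,0,0.009,0, 1,-0.0075,0,0.013,0, 1,-0.0085,0,0.017,0, 1,-0.0085,0,0.017,0, 1,-0.0085,0,0.017,0]'; python3 look.py e1
```

```text
clock: 5.92
tool_pos: [0.5491, 0.0215, 0.1145]
orientation: [[-0.939, 0.343, -0.0], [0.343, 0.939, -0.0], [0.0, -0.0, -1.0]]
ft_force: [0.2, 0.0, -0.1]
width: 0.001
gripper_force: 0.2
t 5.92 tcp [-22.5   0.7 114.5] F [ 0.17  0.07 -0.09] w 0.0
top 370 angle -1.22 x@z120 15.4 xmax 26.0
scene 2432 angle 0.29 x@z120 -86.0 xmax 45.9
```

```bash
sed -i 's/S\[...,2\]>132/S[...,2]>126/' look.py; python3 -m inch '[1,-0.0005,0,0.003,0, 1,-0.001,0,0.006,0, 1,-0.001,0,0.009,0, 1,-0.001,0,0.011,0, 1,-0.001,0,0.011,0, 1,-0.001,0,0.011,0]'; python3 look.py f1; python3 - <<'E'
from h import *
i,d=viewer.read_camera("scene");A=cloud("scene",d);S=np.stack([(A-O)@X,(A-O)@Y,A[...,2]],-1)*1000
h=cv2.cvtColor(i,cv2.COLOR_BGR2HSV);red=((h[...,1]>130)&((h[...,0]<8)|(h[...,0]>170)))
m=red&(S[...,1]>40)&(S[...,1]<93)&(S[...,2]>112)
for a in range(-70,60,10):
    q=S[m&(S[...,0]>=a)&(S[...,0]<a+10)]
    if len(q):print(a,len(q),np.round(np.median(q[:,2]),1))
m=red&(abs(S[...,1])<24)&(S[...,2]>112);
for a in range(10,62,4):
    q=S[m&(S[...,0]>=a)&(S[...,0]<a+4)]
    if len(q):print("tongue",a,len(q),np.round(np.median(q[:,2]),1))
E
```

```text
clock: 6.52
tool_pos: [0.55, 0.0213, 0.1036]
orientation: [[-0.939, 0.343, -0.0], [0.343, 0.939, 0.0], [0.0, -0.0, -1.0]]
ft_force: [-0.2, 1.1, 0.8]
width: -0.002
gripper_force: 0.3
t 6.52 tcp [-21.5   0.8 103.6] F [-0.53  0.94  0.8 ] w -0.0
top 393 angle -0.711 x@z120 67.9 xmax 29.1
scene 2608 angle 0.08 x@z120 -148.4 xmax 50.8
-70 43 122.7
-60 119 123.7
-50 121 125.1
-40 120 126.2
-30 125 127.5
-20 122 128.7
-10 124 130.0
0 124 131.2
10 123 132.3
20 123 133.6
30 32 133.7
tongue 10 47 132.3
tongue 14 40 132.3
tongue 18 40 133.0
tongue 22 40 133.6
tongue 26 42 134.0
tongue 30 41 133.9
tongue 34 40 134.4
tongue 38 40 135.7
tongue 42 38 135.9
tongue 46 43 136.4
tongue 50 12 136.8
```

```bash
cat > flat.py <<'E'
from h import *
i,d=viewer.read_camera("scene");A=cloud("scene",d);S=np.stack([(A-O)@X,(A-O)@Y,A[...,2]],-1)*1000
h=cv2.cvtColor(i,cv2.COLOR_BGR2HSV);red=((h[...,1]>130)&((h[...,0]<8)|(h[...,0]>170)))
m=red&(S[...,1]>40)&(S[...,1]<90)&(S[...,2]>115)&(S[...,0]>-62)&(S[...,0]<60);q=S[m]
b=(q[:,0]>-60)&(q[:,0]<22)
f=np.polyfit(q[b,0],q[b,2],1);print("angle",np.arctan(f[0]).round(3),"z@-70",np.polyval(f,-70).round(1))
m=red&(abs(S[...,1])<26)&(S[...,2]>112)&(S[...,0]>35)&(S[...,0]<75)&(S[...,2]<145);q=S[m]
print("tongue end x",np.percentile(q[:,0],[95,99]).round(1),"edge of wide part",np.percentile(S[red&(S[...,1]>40)&(S[...,1]<85)&(S[...,2]>np.polyval(f,S[...,0])-2.5)&(abs(S[...,0])<50)][:,0],98).round(1))
lo=(h[...,1]<70)&(abs(S[...,1])<45)&(S[...,0]>45)&(S[...,0]<90)&(S[...,2]>117)&(S[...,2]<140)
print("lip centroid",S[lo].mean(0).round(1));rep()
E
python3 -m inch '[1,0,0,0.003,0, 1,0,0,0.005,0, 1,0,0,0.006,0, 1,0,0,0.007,0, 1,0,0,0.007,0, 1,0,0,0.007,0]'; python3 flat.py
```

```text
clock: 7.17
tool_pos: [0.5505, 0.0212, 0.097]
orientation: [[-0.939, 0.343, 0.0], [0.343, 0.939, 0.0], [-0.0, 0.0, -1.0]]
ft_force: [0.3, 0.0, 3.7]
width: -0.002
gripper_force: 1.8
angle -0.022 z@-70 124.1
tongue end x [51.8 52.9] edge of wide part 31.1
lip centroid [ 68.8   2.6 127.9]
t 7.22 tcp [-21.1   0.8  97. ] F [0.72 0.44 3.7 ] w -0.0
```

```bash
python3 -m inch '[1,-0.003,0,0,0, 1,-0.006,0,0,0, 1,-0.009,0,0,0, 1,-0.012,0,0,0, 1,-0.015,0,0,0, 1,-0.018,0,0,0, 1,-0.018,0,0,0]'; python3 flat.py
```

```text
clock: 7.8
tool_pos: [0.5675, 0.0149, 0.0969]
orientation: [[-0.939, 0.343, 0.0], [0.343, 0.939, 0.0], [-0.0, 0.0, -1.0]]
ft_force: [-0.5, 0.5, 5.2]
width: 0.003
gripper_force: 2.4
angle -0.002 z@-70 123.3
tongue end x [53.8 54.5] edge of wide part 46.8
lip centroid [ 68.9   2.4 127.8]
t 7.85 tcp [-2.9  0.8 97. ] F [ 0.17 -0.54  4.58] w -0.0
```

```bash
python3 -m inch '[1,-0.002,0,0,0, 1,-0.004,0,0,0, 1,-0.006,0,0,0, 1,-0.006,0,0,0]'; python3 flat.py
```

```text
clock: 8.18
tool_pos: [0.5718, 0.0135, 0.0967]
orientation: [[-0.94, 0.342, -0.002], [0.342, 0.94, 0.001], [0.002, -0.0, -1.0]]
ft_force: [-4.1, 1.4, 8.0]
width: -0.001
gripper_force: 3.9
angle 0.004 z@-70 122.7
tongue end x [53.7 54.6] edge of wide part 47.3
lip centroid [ 69.    2.3 127.7]
t 8.23 tcp [ 1.6  0.9 96.7] F [-4.52  0.02  7.12] w -0.0
```

```bash
python3 - <<'E'
from h import *
i,d=viewer.read_camera("scene");A=cloud("scene",d);S=np.stack([(A-O)@X,(A-O)@Y,A[...,2]],-1)*1000
m=(S[...,1]>45)&(S[...,1]<88)&(S[...,2]>60)
for a in range(26,80,3):
    q=S[m&(S[...,0]>=a)&(S[...,0]<a+3)][:,2];print(a,len(q),np.percentile(q,[10,50,90]).round(0) if len(q) else 0)
rep();cv2.imwrite("pics/g.png",cv2.resize(i[130:270,250:400],None,fx=5,fy=4.2,interpolation=2)[:588])
E
```

```text
26 153 [121. 485. 523.]
29 149 [121. 490. 520.]
32 137 [121. 485. 516.]
35 128 [121. 487. 512.]
38 111 [120. 487. 506.]
41 95 [120. 483. 498.]
44 31 [119. 122. 124.]
47 49 [ 89. 121. 123.]
50 42 [ 87.  95. 123.]
53 28 [79. 95. 98.]
56 29 [77. 80. 87.]
59 25 [78. 80. 81.]
62 22 [78. 80. 82.]
65 26 [77. 79. 82.]
68 21 [78. 80. 82.]
71 6 [116. 117. 119.]
74 32 [116. 117. 118.]
77 49 [ 76. 115. 119.]
t 8.28 tcp [ 1.6  0.9 96.7] F [-4.49 -0.86  7.72] w 0.0
```

View pics/g.png

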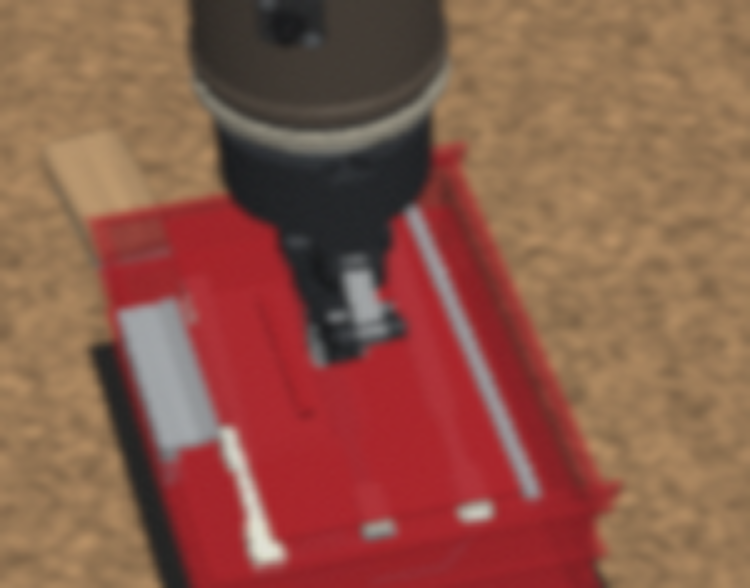

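The image shows the flap flat, its tongue under the lip (lip at (170,380)) and the rod shifted forward. The plate edge at x≈51 mm means the slide is home. I'll hold briefly, then lift off.

```bash
python3 -m inch '[1,0,0,0,0, 1,0,0,0,0, 1,0,0,0,0, 1,0,0,-0.01,0, 1,0,0,-0.03,0, 1,0,0,-0.06,0, 1,0,0,-0.09,0, 1,0,0,-0.12,0]'; python3 -m inch '[1,0.03,0,0,0, 1,0.06,0,0,0, 1,0.09,0,0,0, 1,0.12,0,0,0, 1,0.12,0,0,0, 1,0.12,0,0,0]';python3 flat.py; python3 - <<'E'
from h import *
for n in("scene","top"):
    i,d=viewer.read_camera(n);A=cloud(n,d);S=np.stack([(A-O)@X,(A-O)@Y,A[...,2]],-1)*1000
    for y0,y1 in((45,88),(-88,-45)):
        m=(S[...,1]>y0)&(S[...,1]<y1)&(S[...,2]>60)
        print(n,y0,[(a,np.median(q).round(0)) for a in range(35,62,3) if len(q:=S[m&(S[...,0]>=a)&(S[...,0]<a+3)][:,2])])
    if n=="top":cv2.imwrite("pics/top9.png",cv2.resize(i[160:340,230:430],None,fx=3,fy=3))
E
```

```text
clock: 8.95
tool_pos: [0.5724, 0.0127, 0.2183]
orientation: [[-0.939, 0.343, -0.001], [0.343, 0.939, -0.0], [0.0, -0.001, -1.0]]
ft_force: [-0.0, 0.4, -0.3]
width: -0.001
gripper_force: 0.0
clock: 9.45
tool_pos: [0.459, 0.0548, 0.2174]
orientation: [[-0.94, 0.341, 0.0], [0.341, 0.94, 0.001], [0.0, 0.001, -1.0]]
ft_force: [1.5, -0.4, 0.4]
width: 0.003
gripper_force: 0.0
angle 0.019 z@-70 121.8
tongue end x [53.9 55. ] edge of wide part 47.3
lip centroid [ 68.9   2.5 127.9]
t 9.5 tcp [-117.3    1.   217.4] F [ 0.8  -0.13  0.94] w -0.0
scene 45 [(35, np.float64(124.0)), (38, np.float64(124.0)), (41, np.float64(124.0)), (44, np.float64(123.0)), (47, np.float64(123.0)), (50, np.float64(97.0)), (53, np.float64(94.0)), (56, np.float64(80.0)), (59, np.float64(80.0))]
scene -88 [(35, np.float64(124.0)), (38, np.float64(124.0)), (41, np.float64(123.0)), (44, np.float64(124.0)), (47, np.float64(123.0)), (50, np.float64(81.0)), (53, np.float64(80.0)), (56, np.float64(80.0)), (59, np.float64(80.0))]
top 45 [(35, np.float64(124.0)), (38, np.float64(123.0)), (41, np.float64(123.0)), (44, np.float64(123.0)), (47, np.float64(124.0)), (53, np.float64(81.0)), (56, np.float64(79.0)), (59, np.float64(79.0))]
top -88 [(35, np.float64(123.0)), (38, np.float64(124.0)), (41, np.float64(123.0)), (44, np.float64(124.0)), (47, np.float64(124.0)), (53, np.float64(81.0)), (56, np.float64(79.0)), (59, np.float64(79.0))]
```

View pics/top9.png

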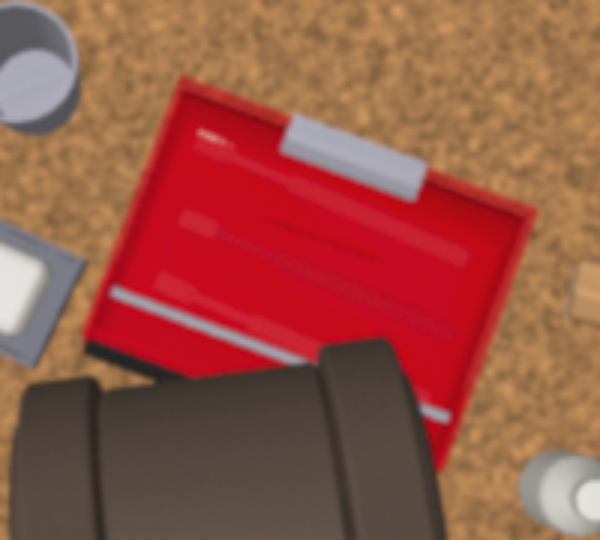

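The flap is flat and held under the lip (lip at (352,158) in the crop), its angle is about 0.02 rad and the slide is about 20 mm. The robot is clear, so I'm handing the job in.

```bash
python3 -c "
from cell import bot
print(bot.close_job())"
```

```text
the job is handed in; nothing more can be done
None
```

The flap is shut with its tongue fully home under the lip (slide about 20 mm, hinge about 0.02 rad), the stack unmoved and the robot clear; the job is handed in, but no verdict came back.

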